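# Set a bottle shelf on the detector's rail and hold it for fastening

## Robot

A 6-joint arm with a two-finger parallel gripper is mounted at the origin on the work surface. World frame = base frame: x ahead of the robot, y to its left, z up, the work surface at z = 0. Lengths are in mm, angles in rad, forces in N, time in s.
With the tool pointing down it reaches from about 300 to 750 mm from the base axis. Payload 8.5 kg.
Tool frame: the origin (TCP) lies midway between the tips of the shut fingers; the grasp point (between the pads) lies 19 mm behind it (grip_point_offset is the distance from the TCP to the grasp point, in mm); x points along the fingers, z is the direction in which the jaws open and shut, and the axes are right-handed (so a half turn about x gives the same grasp; the last joint's range is limited). The gripper opens to 85 mm and grips with 20 to 120 N. Pads are 22 mm wide; open, the fingers measure 114 mm over their backs; the gripper's body (76 mm by 85 mm) begins 54 mm behind the grasp point. The pads swing forward as they close: fully open they stand 13 mm farther back than shut.
Start: joints at [-1.547, 0.381, 1.297, -0, 1.464, -0.215], TCP at [130.091, -534.375, 231.322] pointing down, gripper open.
Joint ranges: [-3.11, 3.11], [-0.89, 2.33], [0.22, 2.48], [-1.42, 4.56], [0.17, 2.85], [-2.88, 2.88]. Speed limits (rad/s): [2.39, 2.39, 3.14, 3.14, 3.14, 3.14].

## Interface

Orientations are given as [roll, pitch, yaw] about the fixed x, y, z axes, in that order (R = Rz(yaw) Ry(pitch) Rx(roll)).
In Python, from station import get_state, grab_frame, close_job, grip_point_offset gives the robot as it stands.
- The arm moves only by the shell command python3 -m jog 'ROWS' [FORCE]. ROWS is JSON, a list of rows, each an object with "slide": the shift along the world's x, y, z in m, a list of three; "roll": the turn about the world's z in degrees; "fingers": the closure in counts, from 0 (fully open) to 255 (shut). A call has 1 to 20 rows; each row is the pose to reach, as a shift and turn from the pose commanded when the call began; what a row does not reach only later rows make up. A row lasts 1/12 s, in which the tool goes at most 41.7 mm and 7.16 degrees, less where a joint would pass 70% of its speed; a pose out of reach is approached as far as the arm can. A call with a gripper value outside its range is refused whole. The fingers move at their own pace and stop on an object; FORCE is the grip in N (left out, the last holds). Time passes only in rows, so rows that repeat a pose let the fingers close. It gives the time, the measured TCP pose, the force and the opening at its end, in the units of the state.
- get_state(): the state, without advancing time (a new reading comes with each control period).
- grab_frame(name): name is "scene" or "top"; returns a dict with "image" (400x640x3 uint8, red, green, blue), "range_z" (400x640 float32, mm along the optical axis (not along the pixel's ray), 0 where there is no reading), "camera_matrix" (3x3 intrinsics, pixels), "R" (3x3) and "t" (3): a world point X has camera coordinates R X + t. Camera axes: x right, y down, z forward; pixel columns grow to the right and rows downward; lengths in mm; the calibration is good to about 2 mm. A picture is of the moment at which its call begins.
- close_job(): hands the job in, once; it reports no verdict.
The state is a dict: "time": time; "q": joint angles; "qd": joint speeds; "joint_torque": joint torques, N m; "position": TCP position; "tcp_rot": TCP orientation; "force": force on the tool from outside, world axes, zero at the start; "wrist_torque": the same for the moment, N m; "opening": finger opening in mm.
Only numpy, scipy, OpenCV 4.12 (cv2) and the standard library are available. Lean on these libraries where they do the work, as an engineer would, in place of code of your own. Each camera call takes 0.05 s, during which the arm holds its last target.

## Task

Fit the bottle shelf to the small detector module: lift the slotted aluminium plate off its foam packing cradle, lay it along the middle of the module's top rail with the bottle seat towards the module's front, far enough back that it rests there by itself, and let go of it. Then take its slotted tail, slide the plate out along the rail until the line scribed across it is flush with the front end of the rail, and finish while still holding the tail so that the plate stays lying flat on the rail and cannot tip, ready for me to put the screws in. Leave everything else on the bench where it is.

Things in the scene. Friction and masses are not known exactly. Their poses are not given: they have to be found in the camera images.
- plate_center (a point): Middle of the bottle-shelf plate, half-way up. A flat bare aluminium bar, 240 mm long (x, towards the bottle seat), 50 mm wide, 8 mm thick, lying on the cradle at the start. A steel bottle seat (open round cup, 46 mm across, rising 27 mm above the plate's top) is fixed on it at x = +90 mm; its tail (x = -120 to -20 mm) has a slot 8 mm wide along the middle, x = -105 to -35 mm.
- plate_line (a point): The dark line scribed across the plate's top and sides at x = -20 mm of plate_center; this point is the middle of the line, on the plate's underside (4 mm below plate_center). Same axes. The seat end reaches 140 mm beyond the line, the tail 100 mm behind it.
- plate: The same plate, origin at the middle of its underside, same axes. It weighs 0.3 to 0.5 kg and balances at x = +37 mm: left alone on the rail it stays only while its line is more than 57 mm behind the rail's front end.
- rail_end (a point): Middle of the top edge of the rail's front end, 120 mm above the bench; x points outward along the rail, z up. The rail is an aluminium slotted profile 30 mm wide and 30 mm high on the module's top, level, running back to x = -200 mm, with free space on both sides; its end is flush with the module's front face.
- module: The detector module, a grey box with a black front, 220 mm long (x, towards its front), 150 mm wide, its top 90 mm above the bench, fixed; origin at the middle of its underside.
- cradle: Dark foam packing cradle fixed on the bench: base 270 (x) by 100 mm, 14 mm high, with two ribs 30 mm long and 42 mm wide at x = -85 and +85 mm, tops 48 mm above the bench. The plate lies on the ribs along x; between them 34 mm is free below it. Origin at the middle of its underside.
- vial_rack: Not part of the job: white rack 130 x 60 x 48 mm full of brown vials, on the bench beside the module; origin at the middle of its underside.
- screw_dish: Not part of the job: clear round dish, 70 mm across, 14 mm high, with two thumb screws in it, on the bench beside the cradle; origin at the middle of its underside.
- hex_key: Not part of the job: bent steel hex key, 100 mm long, 6 mm thick, flat on the bench beside the cradle; origin at the middle of its underside.
- column: Not part of the job: steel tube 134 mm long, 17 mm thick with square end fittings, flat on the bench in front of the module, to one side; origin at the middle of its underside.
- bottle_small: Not part of the job: brown bottle, 56 mm across, 100 mm tall, standing towards the back of the bench; origin at the middle of its underside.
- beaker: Not part of the job: clear plastic beaker, 64 mm across, 75 mm tall, standing on the bench in front of the module, to one side of where the plate sticks out; origin at the middle of its underside.
- bottle_tall: Not part of the job: clear bottle, 68 mm across, 150 mm tall, standing towards the back of the bench; origin at the middle of its underside.

How it is judged:
By the outcome, as a careful person would: the job done as asked, in the order asked, and still so for the second after the job is handed in, while the arm keeps its last pose, push and grip.
It also fails if it takes over 43 s, if anything falls off the work surface, if the arm or the gripper's body presses on something with over 40 N, if the wrist force passes 120 N, or if a joint passes its speed limit or range.

## Working session

There is one attempt and no reset: what is moved stays moved. The work goes in short steps, Python scripts to look and compute and a shell command to move; the robot and the scene stay as the last step left them, time stands still between calls to the robot, and variables do not carry over. Pictures are saved under pics/ and viewed, and the job is handed in when it is done.

```bash
ls; mkdir -p pics
python3 - <<'E'
from station import *
import cv2,numpy as np
s=get_state();print(s, grip_point_offset)
for n in("scene","top"):
    f=grab_frame(n);cv2.imwrite(f"pics/{n}0.png",f["image"][:,:,::-1]);np.savez(f"{n}0.npz",**f)
    print(n,f["camera_matrix"],f["R"],f["t"], -f["R"].T@f["t"])
E
```

```text
pics
{'time': 0.0, 'q': array([-1.54733380e+00,  3.81211576e-01,  1.29824971e+00,  1.45363336e-05,
        1.46358991e+00, -2.15237226e-01]), 'qd': array([ 0.00033313, -0.00074658, -0.00063842, -0.00057975, -0.00031423,
       -0.00075961]), 'joint_torque': array([ 1.08253425e-03, -4.48469818e+01, -2.31276780e+01, -1.59676865e-04,
        4.84694858e-03,  2.19058529e-05]), 'position': array([ 130.06984395, -534.10592003,  230.70713746]), 'tcp_rot': array([2.91644821, 1.56933771, 1.58435007]), 'force': array([ 0.28537881, -0.19566158, -0.3082361 ]), 'wrist_torque': array([0.00367836, 0.03541961, 0.01167059]), 'opening': 85.22486994795648} 18.700000000000003
scene [[417.80696641   0.         321.44875498]
 [  0.         417.80696641 195.22745113]
 [  0.           0.           1.        ]] [[-0.34352329  0.93900272 -0.01629854]
 [ 0.64572387  0.22355786 -0.73011134]
 [-0.68193286 -0.26133461 -0.6831338 ]] [ 184.81318421 -274.83487807 1416.28449595] [1206.76601642  258.02557193  769.8639377 ]
top [[405.89142492   0.         326.02049486]
 [  0.         405.89142492 200.90144257]
 [  0.           0.           1.        ]] [[-0.00911907 -0.99995306  0.00327335]
 [-0.98367896  0.00838229 -0.17973713]
 [ 0.17970126 -0.00485896 -0.98370923]] [ -7.00345005 566.29019859 875.26424044] [399.69780363  -7.49705741 962.8118133 ]
```

View pics/scene0.png

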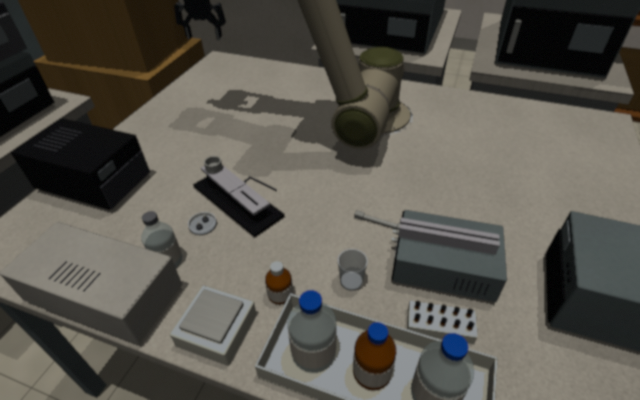

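View pics/top0.png

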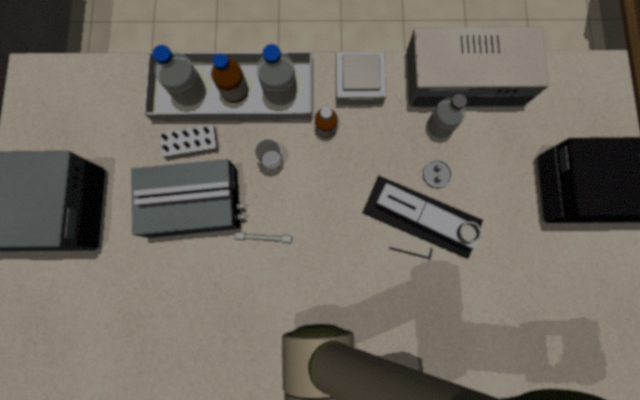

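```bash
cat > h.py <<'E'
import numpy as np,cv2
def load(n): return dict(np.load(n))
def ray(f,px,z):
    px=np.atleast_2d(np.array(px,float)); K=f["camera_matrix"];R=f["R"];c=-R.T@f["t"]
    d=(R.T@np.linalg.inv(K)@np.c_[px,np.ones(len(px))].T).T
    return c+d*((z-c[2])/d[:,2])[:,None]
def proj(f,X):
    X=np.atleast_2d(np.array(X,float)); p=(f["camera_matrix"]@(f["R"]@X.T+f["t"][:,None])).T
    return p[:,:2]/p[:,2:]
def crop(f,x0,y0,x1,y1,s,name):
    im=f["image"][y0:y1,x0:x1,::-1]; im=cv2.resize(im,None,fx=s,fy=s,interpolation=cv2.INTER_CUBIC)
    im=np.clip(im.astype(float)*1.4,0,255).astype(np.uint8)
    for x in range(x0,x1,10):
        cv2.line(im,((x-x0)*s,0),((x-x0)*s,4 if x%50 else 12),(0,255,0),1)
        if x%20==0: cv2.putText(im,str(x),((x-x0)*s,22),0,.35,(0,255,0),1)
    for y in range(y0,y1,10):
        cv2.line(im,(0,(y-y0)*s),(4,(y-y0)*s),(0,255,0),1)
        if y%20==0: cv2.putText(im,str(y),(6,(y-y0)*s+4),0,.35,(0,255,0),1)
    cv2.imwrite(name,im)
E
python3 - <<'E'
from h import *
f=load("top0.npz")
crop(f,355,165,495,265,5,"pics/t_plate.png")
crop(f,120,120,300,250,4,"pics/t_mod.png")
E
```

```text
(no output)
```

View pics/t_plate.png

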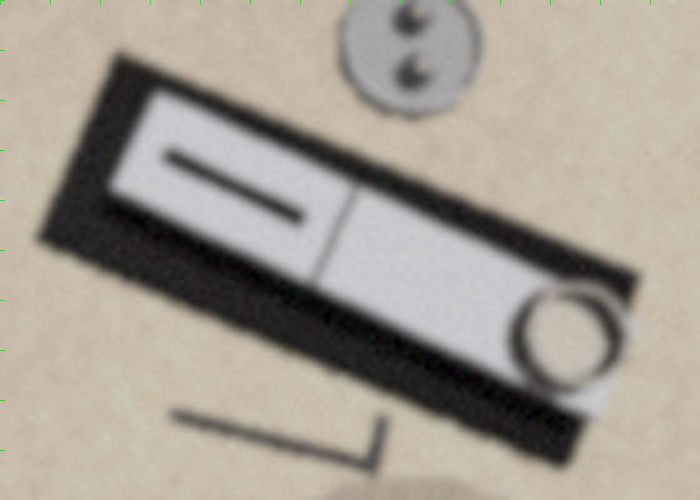

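View pics/t_mod.png

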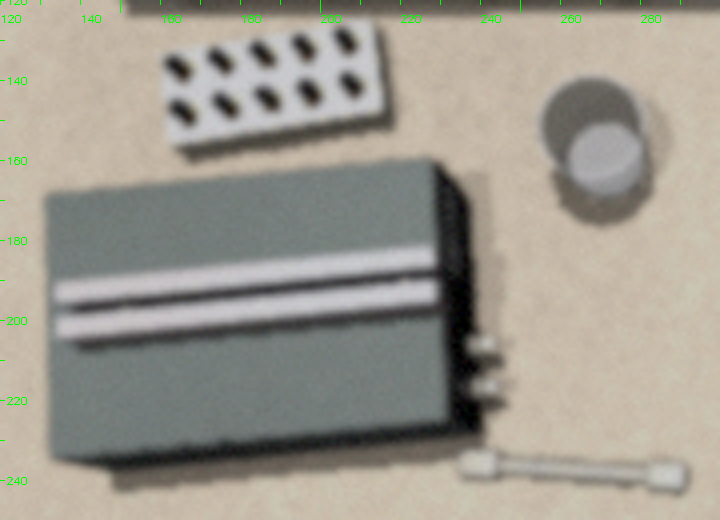

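Run:
```python
from h import *
f=load("top0.npz")
def c2p(l,x0,y0,s): return (np.array(l,float)+.5)/s-.5+[x0,y0]
P=ray(f,c2p([(155,90),(108,190),(358,185),(316,280),(605,417)],355,165,5),56)
print("plate tail up,lo,line up,lo,seat corner\n",P.round(1))
hsv=cv2.cvtColor(f["image"],cv2.COLOR_RGB2HSV)
print(hsv[200,400],hsv[212,440],hsv[240,350],f["image"][212,440],f["image"][240,350], f["image"][194,200])
# plate mask
def mask(x0,y0,x1,y1,sat=22,v=110):
    m=((hsv[...,1]<sat)&(hsv[...,2]>v)).astype(np.uint8); k=np.zeros_like(m);k[y0:y1,x0:x1]=1
    m=cv2.morphologyEx(m*k,cv2.MORPH_CLOSE,np.ones((5,5)))
    c,_=cv2.findContours(m,cv2.RETR_EXTERNAL,cv2.CHAIN_APPROX_NONE); return max(c,key=cv2.contourArea)[:,0]
def rect(c,z):
    w=ray(f,c,z)[:,:2].astype(np.float32); r=cv2.minAreaRect(w); return r,cv2.boxPoints(r)
c=mask(370,180,485,255); c=c[c[:,0]<452]
print(*rect(c,56))
c=mask(130,180,232,207)
print(*rect(c,120)); 
P=ray(f,c2p([(436,245),(439,304),(55,283),(58,340)],120,120,4),120);print("rail",P.round(1))
# depth checks
K=f["camera_matrix"]
for px in [(400,195),(440,212),(430,200),(200,187),(180,192),(235,240),(264,238)]:
    d=f["range_z"][px[1]-1:px[1]+2,px[0]-1:px[0]+2].mean(); X=f["R"].T@(np.linalg.inv(K)@[*px,1]*d-f["t"]); print(px,X.round(1))
```

```text
plate tail up,lo,line up,lo,seat corner
 [[ 606.8 -148.9   56. ]
 [ 560.5 -125.9   56. ]
 [ 561.8 -239.6   56. ]
 [ 518.5 -218.3   56. ]
 [ 455.9 -344.1   56. ]]
[140   9  84] [130   5 147] [ 16  37 144] [145 144 147] [144 134 123] [136 137 139]
((542.9117431640625, -220.14366149902344), (181.96783447265625, 49.11372375488281), 63.336997985839844) [[ 480.13794  -290.43277 ]
 [ 524.02893  -312.47217 ]
 [ 605.68555  -149.85455 ]
 [ 561.79456  -127.815155]]
((575.0765380859375, 296.1381530761719), (30.963403701782227, 199.84799194335938), 5.365642547607422) [[550.31866 394.17657]
 [569.00665 195.2043 ]
 [599.8344  198.09973]
 [581.1464  397.07202]]
rail [[598.8 195.2 120. ]
 [566.7 192.6 120. ]
 [579.8 396.1 120. ]
 [549.1 392.1 120. ]]
(400, 195) [ 577.7 -180.8   55.2]
(440, 212) [ 537.6 -269.5   56.3]
(430, 200) [ 573.3 -259.8   13.1]
(200, 187) [585.7 255.2 120.9]
(180, 192) [578.7 303.  104.2]
(235, 240) [483.4 204.3  -0.8]
(264, 238) [486.3 133.7  12.9]
```

Run:
```python
from h import *
from scipy.spatial.transform import Rotation as Ro
from station import get_state
f=load("top0.npz");g=f["image"].mean(2)
from scipy.ndimage import map_coordinates
def edge(a,b,z,half=4,n=60):
    # steepest gradient across the edge a-b (pixels)
    a,b=np.array(a,float),np.array(b,float);t=(b-a)/np.linalg.norm(b-a);nn=np.array([-t[1],t[0]])
    s=np.arange(-half,half+.01,.25);pts=[]
    for k in np.linspace(.06,.94,n):
        p=a+(b-a)*k;q=p+s[:,None]*nn
        v=map_coordinates(cv2.GaussianBlur(g,(0,0),.7),[q[:,1],q[:,0]],order=1);d=np.abs(np.gradient(v))
        w=np.where(d>.5*d.max(),d,0);pts.append(p+nn*(w*s).sum()/w.sum())
    w=ray(f,pts,z)[:,:2].astype(np.float32)
    l=cv2.fitLine(w,cv2.DIST_HUBER,0,.01,.01).ravel();return l
def c(u,v,x0,y0,s):return ((u+.5)/s-.5+x0,(v+.5)/s-.5+y0)
P=lambda u,v:c(u,v,355,165,5); M=lambda u,v:c(u,v,120,120,4)
E={"pl_up":(P(155,90),P(560,278),56),"pl_lo":(P(108,190),P(510,378),56),"pl_tail":(P(155,90),P(108,190),56),"line":(P(358,185),P(316,280),56),
"rail_up":(M(55,283),M(436,245),120),"rail_lo":(M(58,340),M(439,304),120),"rail_end1":(M(436,247),M(437,266),120),"rail_end2":(M(438,281),M(439,303),120)}
L={}
for k,(a,b,z) in E.items():
    l=edge(a,b,z,half=3 if 'line'!=k else 2);L[k]=l;d=l[:2]*(-1 if l[1]>0 else 1);print(k,np.degrees(np.arctan2(d[1],d[0])).round(2),l[2:].round(1))
def X(a,b):
    A=np.c_[L[a][:2],-L[b][:2]];t=np.linalg.solve(A,L[b][2:]-L[a][2:]);return L[a][2:]+t[0]*L[a][:2]
for a,b in [("pl_up","pl_tail"),("pl_lo","pl_tail"),("pl_up","line"),("pl_lo","line"),("rail_up","rail_end1"),("rail_lo","rail_end2")]:print(a,b,X(a,b).round(1))
s=get_state();print(Ro.from_euler("xyz",s["tcp_rot"]).as_matrix().round(3))
```

```text
pl_up -116.57 [ 573.9 -216.6]
pl_lo -116.67 [ 517.9 -211.5]
pl_tail -26.77 [ 584.2 -137.3]
line -26.18 [ 540.5 -229.2]
rail_up -84.68 [589.7 295.9]
rail_lo -84.71 [557.8 305.2]
rail_end1 -176.04 [592.7 195.3]
rail_end2 -177.21 [573.3 193.4]
pl_up pl_tail [ 607.7 -149.1]
pl_lo pl_tail [ 561.  -125.6]
pl_up line [ 562.3 -239.9]
pl_lo line [ 515.2 -216.8]
rail_up rail_end1 [599.  195.7]
rail_lo rail_end2 [568.1 193.1]
[[-0.     0.972  0.237]
 [ 0.001  0.237 -0.972]
 [-1.     0.    -0.001]]
```

```bash
R='{"slide":[0.386,0.259,-0.10],"roll":49.7,"fingers":0}'; python3 -m jog '[{"slide":[0.386,0.259,-0.05],"roll":49.7,"fingers":0},{"slide":[0.386,0.259,-0.05],"roll":49.7,"fingers":0},{"slide":[0.386,0.259,-0.05],"roll":49.7,"fingers":0},{"slide":[0.386,0.259,-0.05],"roll":49.7,"fingers":0},{"slide":[0.386,0.259,-0.05],"roll":49.7,"fingers":0},{"slide":[0.386,0.259,-0.05],"roll":49.7,"fingers":0},{"slide":[0.386,0.259,-0.05],"roll":49.7,"fingers":0},{"slide":[0.386,0.259,-0.05],"roll":49.7,"fingers":0},{"slide":[0.386,0.259,-0.05],"roll":49.7,"fingers":0},{"slide":[0.386,0.259,-0.05],"roll":49.7,"fingers":0},{"slide":[0.386,0.259,-0.10],"roll":49.7,"fingers":0},{"slide":[0.386,0.259,-0.10],"roll":49.7,"fingers":0},{"slide":[0.386,0.259,-0.10],"roll":49.7,"fingers":0},{"slide":[0.386,0.259,-0.10],"roll":49.7,"fingers":0},{"slide":[0.386,0.259,-0.10],"roll":49.7,"fingers":0},{"slide":[0.386,0.259,-0.10],"roll":49.7,"fingers":0}]' 60
python3 - <<'E'
from h import *
from station import *
f=grab_frame("scene");np.savez("s1.npz",**f);crop(f,150,120,330,260,4,"pics/s1.png")
E
```

```text
time: 1.43
position: [515.8, -276.5, 132.6]
tcp_rot: [-0.312, 1.569, -0.777]
force: [-0.2, 0.9, 0.6]
opening: 85.6
```

View pics/s1.png

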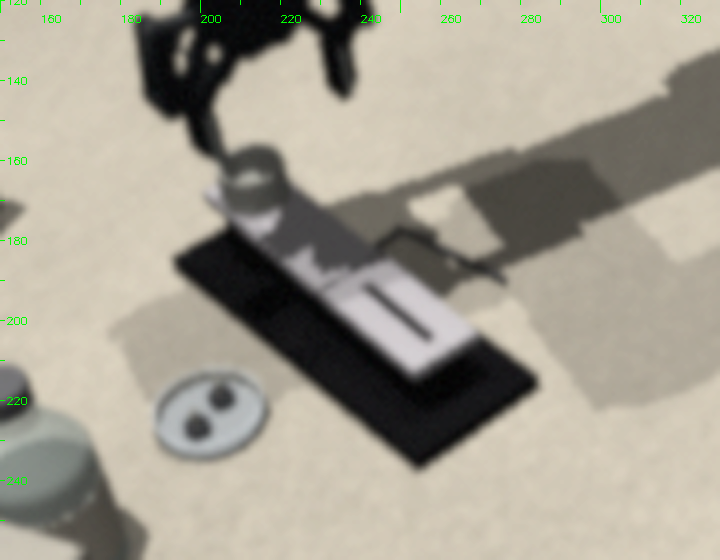

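The gripper is above the plate, straddling it near the cup side. Descend and close.

```bash
python3 -m jog '[{"slide":[0,0,-0.02],"roll":0,"fingers":0},{"slide":[0,0,-0.045],"roll":0,"fingers":0},{"slide":[0,0,-0.07],"roll":0,"fingers":0},{"slide":[0,0,-0.09],"roll":0,"fingers":0},{"slide":[0,0,-0.101],"roll":0,"fingers":0},{"slide":[0,0,-0.101],"roll":0,"fingers":0},{"slide":[0,0,-0.101],"roll":0,"fingers":0}]' 60
python3 - <<'E'
from h import *
from station import *
print(get_state()["force"])
f=grab_frame("scene");crop(f,150,100,330,240,4,"pics/s2.png")
f=grab_frame("top");crop(f,370,150,520,270,4,"pics/t2.png")
E
```

```text
time: 2.07
position: [516.2, -276.1, 31.2]
tcp_rot: [-0.225, 1.57, -0.69]
force: [0.2, -0.3, -0.3]
opening: 85.2
[ 0.16138568 -0.32132414 -0.25465407]
```

View pics/s2.png

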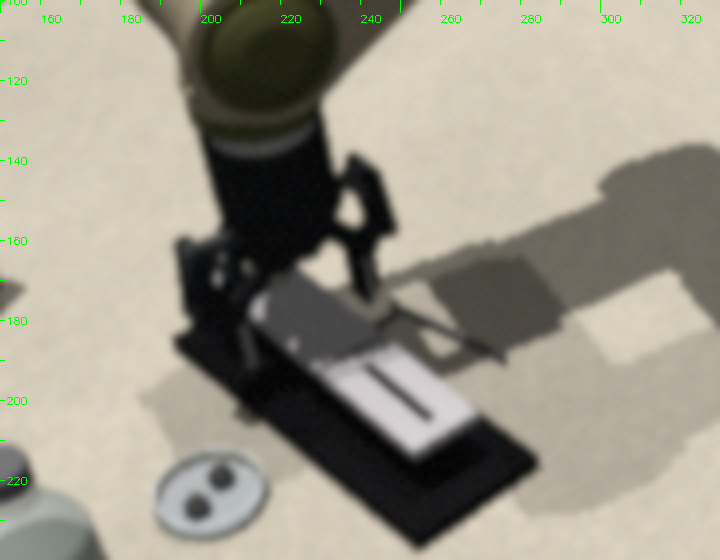

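View pics/t2.png

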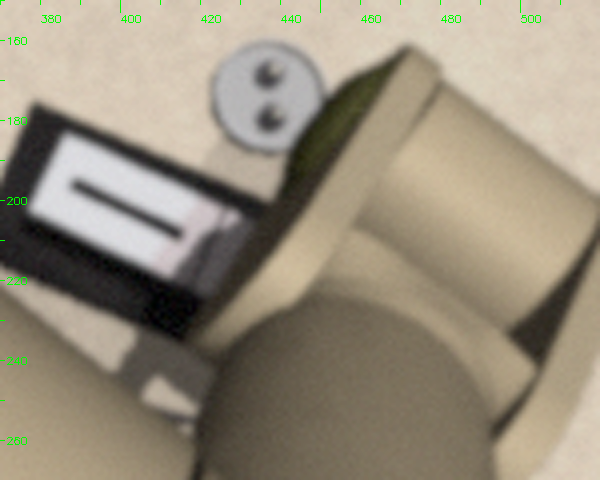

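The fingers straddle the plate just tailward of the cup. The near finger (around px 212,190 in the scene view) stands beside the plate's edge, so I'll close.

```bash
python3 -m jog '[{"slide":[0,0,0],"roll":0,"fingers":255},{"slide":[0,0,0],"roll":0,"fingers":255},{"slide":[0,0,0],"roll":0,"fingers":255},{"slide":[0,0,0],"roll":0,"fingers":255},{"slide":[0,0,0],"roll":0,"fingers":255},{"slide":[0,0,0],"roll":0,"fingers":255},{"slide":[0,0,0],"roll":0,"fingers":255},{"slide":[0,0,0],"roll":0,"fingers":255},{"slide":[0,0,0],"roll":0,"fingers":255},{"slide":[0,0,0],"roll":0,"fingers":255}]' 70
python3 - <<'E'
from station import *
from scipy.spatial.transform import Rotation as Ro
s=get_state();print(s["force"],s["wrist_torque"],Ro.from_euler("xyz",s["tcp_rot"]).as_matrix().round(3))
E
```

```text
time: 3.0
position: [516.3, -275.5, 31.3]
tcp_rot: [-0.315, 1.57, -0.779]
force: [-1.0, 0.8, 6.1]
opening: 48.7
[-1.02423407  0.84184625  6.05159858] [0.23931124 0.33313587 0.00881534] [[ 0.001  0.448  0.894]
 [-0.001  0.894 -0.448]
 [-1.    -0.     0.001]]
```

```bash
python3 -m jog '[{"slide":[0,0,0.01],"roll":0,"fingers":255},{"slide":[0,0,0.03],"roll":0,"fingers":255},{"slide":[0,0,0.055],"roll":0,"fingers":255},{"slide":[0,0,0.08],"roll":0,"fingers":255},{"slide":[0,0,0.11],"roll":0,"fingers":255},{"slide":[0,0,0.14],"roll":0,"fingers":255},{"slide":[0,0,0.15],"roll":0,"fingers":255},{"slide":[0,0,0.15],"roll":0,"fingers":255},{"slide":[0,0,0.15],"roll":0,"fingers":255}]' 70
python3 - <<'E'
from h import *
from station import *
s=get_state();print(s["force"],s["wrist_torque"])
f=grab_frame("scene");np.savez("s3.npz",**f);crop(f,130,60,310,200,4,"pics/s3.png")
f=grab_frame("top");np.savez("t3.npz",**f);crop(f,370,150,520,270,4,"pics/t3.png")
E
```

```text
time: 3.75
position: [515.6, -275.0, 179.2]
tcp_rot: [2.895, 1.569, 2.43]
force: [0.3, 0.4, -4.4]
opening: 48.6
[ 0.31594585  0.41598025 -4.3951019 ] [ 0.01697444 -0.01783643 -0.01698434]
```

View pics/s3.png

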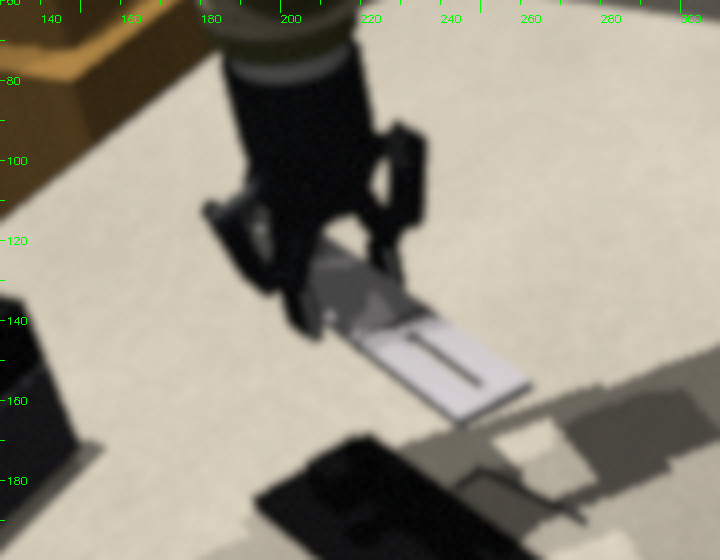

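View pics/t3.png

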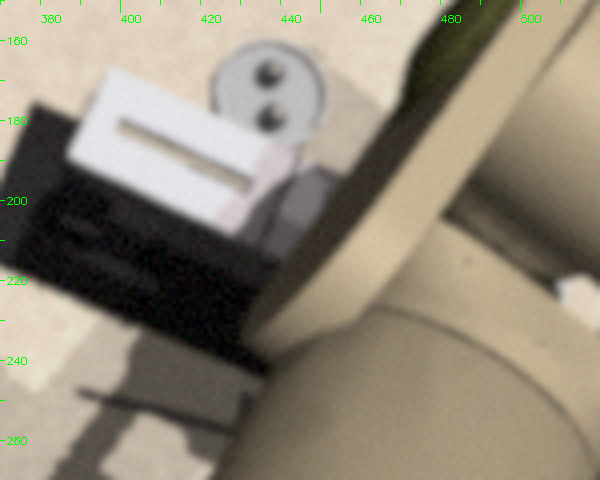

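Plate lifted, tail visible at top px (395,180). Check that it is level and find its position in the gripper.

Run:
```python
from h import *
for n,pts in (("t3.npz",[(400,175),(393,186),(420,200),(428,187),(410,193),(440,200)]),("s3.npz",[(242,162),(255,155),(240,142),(225,145)])):
    f=load(n)
    for px in pts:
        d=f["range_z"][px[1]-1:px[1]+2,px[0]-1:px[0]+2].mean();X=f["R"].T@(np.linalg.inv(f["camera_matrix"])@[*px,1]*d-f["t"]);print(n,px,X.round(1))
f=load("t3.npz")
# tail corners & line at top z ~204
q=lambda u,v:((u+.5)/4-.5+370,(v+.5)/4-.5+150)
print(ray(f,[q(107,66),q(66,160),q(290,150),q(240,238)],204).round(1))
```

```text
t3.npz (400, 175) [ 588.  -154.2  203.1]
t3.npz (393, 186) [ 566.2 -139.7  204. ]
t3.npz (420, 200) [ 538.8 -190.4  202.7]
t3.npz (428, 187) [ 564.  -207.   202.6]
t3.npz (410, 193) [ 552.5 -171.9  203.1]
t3.npz (440, 200) [ 538.5 -228.6  202.6]
s3.npz (242, 162) [ 599.1 -158.3  204. ]
s3.npz (255, 155) [ 567.7 -142.6  204.2]
s3.npz (240, 142) [ 534.6 -197.8  204. ]
s3.npz (225, 145) [ 556.7 -224.5  204.5]
[[ 605.4 -147.8  204. ]
 [ 559.2 -126.3  204. ]
 [ 563.2 -233.7  204. ]
 [ 520.8 -207.4  204. ]]
```

```bash
python3 -m jog '[{"slide":[0.004,0.02,0],"roll":2,"fingers":255},{"slide":[0.008,0.05,0],"roll":5,"fingers":255},{"slide":[0.012,0.085,0],"roll":8,"fingers":255},{"slide":[0.017,0.12,0],"roll":11,"fingers":255},{"slide":[0.021,0.155,0],"roll":14,"fingers":255},{"slide":[0.026,0.19,0],"roll":17,"fingers":255},{"slide":[0.03,0.225,0],"roll":20,"fingers":255},{"slide":[0.035,0.26,0],"roll":22,"fingers":255},{"slide":[0.039,0.295,0],"roll":24,"fingers":255},{"slide":[0.044,0.33,0],"roll":26,"fingers":255},{"slide":[0.048,0.365,0],"roll":28,"fingers":255},{"slide":[0.053,0.4,0],"roll":30,"fingers":255},{"slide":[0.057,0.435,0],"roll":31,"fingers":255},{"slide":[0.061,0.465,0],"roll":31.9,"fingers":255},{"slide":[0.064,0.485,0],"roll":31.9,"fingers":255},{"slide":[0.065,0.4965,0],"roll":31.9,"fingers":255},{"slide":[0.065,0.4965,-0.01],"roll":31.9,"fingers":255},{"slide":[0.065,0.4965,-0.03],"roll":31.9,"fingers":255},{"slide":[0.065,0.4965,-0.045],"roll":31.9,"fingers":255},{"slide":[0.065,0.4965,-0.045],"roll":31.9,"fingers":255}]' 70
python3 - <<'E'
from h import *
from station import *
s=get_state();print(s["force"],s["wrist_torque"])
f=grab_frame("scene");np.savez("s4.npz",**f);crop(f,340,140,540,280,4,"pics/s4.png")
f=grab_frame("top");np.savez("t4.npz",**f);crop(f,110,120,310,260,4,"pics/t4.png")
E
```

```text
time: 5.52
position: [579.1, 219.5, 130.6]
tcp_rot: [-3.012, 1.562, -2.921]
force: [-0.4, 1.4, -5.1]
opening: 48.4
[-0.38603316  1.36302578 -5.07875487] [ 0.01500362  0.00955749 -0.03644071]
```

View pics/s4.png

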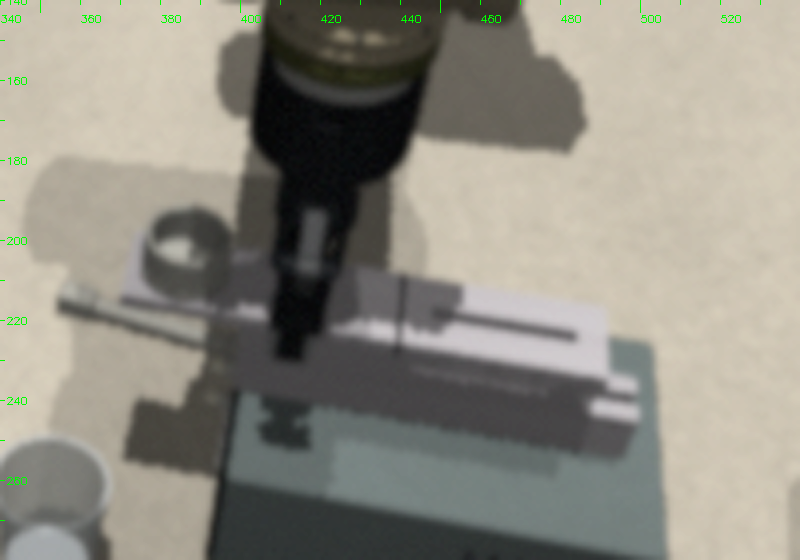

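View pics/t4.png

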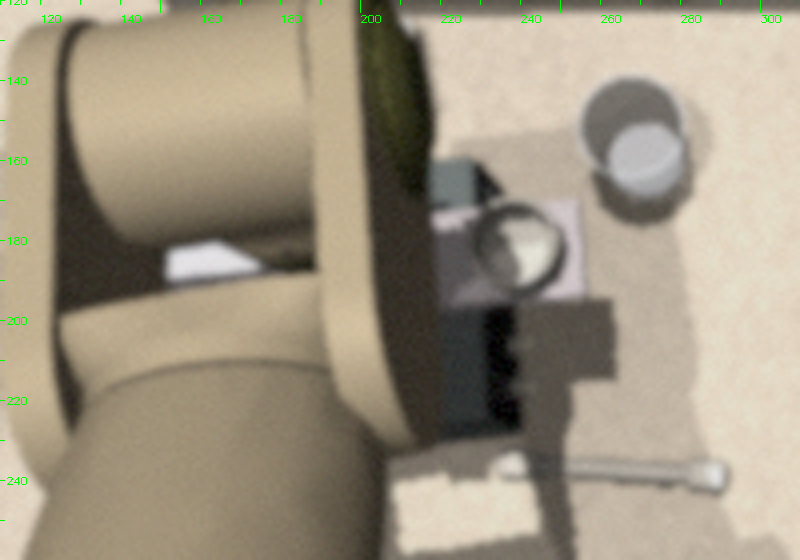

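```bash
python3 -m jog '[{"slide":[0,0,0],"roll":0,"fingers":255},{"slide":[0,0,0],"roll":0,"fingers":255},{"slide":[0,0,0],"roll":0,"fingers":255}]' 70
python3 - <<'E'
from h import *
from station import *
from scipy.spatial.transform import Rotation as Ro
s=get_state();R=Ro.from_euler("xyz",s["tcp_rot"]).as_matrix();print(R.round(3),np.degrees(np.arctan2(R[1,2],R[0,2])))
E
```

```text
time: 5.87
position: [581.4, 220.9, 136.2]
tcp_rot: [0.061, 1.569, 0.153]
force: [0.6, -0.2, -4.5]
opening: 48.4
[[ 0.002 -0.092  0.996]
 [ 0.     0.996  0.092]
 [-1.     0.     0.002]] 5.265510686407752
```

```bash
python3 -m jog '[{"slide":[0,0,-0.008],"roll":0,"fingers":255},{"slide":[0,0,-0.018],"roll":0,"fingers":255},{"slide":[0,0,-0.026],"roll":0,"fingers":255},{"slide":[0,0,-0.029],"roll":0,"fingers":255},{"slide":[0,0,-0.03],"roll":0,"fingers":255},{"slide":[0,0,-0.031],"roll":0,"fingers":255},{"slide":[0,0,-0.031],"roll":0,"fingers":255},{"slide":[0,0,-0.031],"roll":0,"fingers":255}]' 70
python3 - <<'E'
from h import *
from station import *
f=grab_frame("scene");np.savez("s5.npz",**f);crop(f,340,140,540,280,4,"pics/s5.png")
E
```

```text
time: 6.53
position: [581.3, 221.2, 104.6]
tcp_rot: [0.079, 1.57, 0.171]
force: [-0.1, -0.7, -4.3]
opening: 48.3
```

View pics/s5.png

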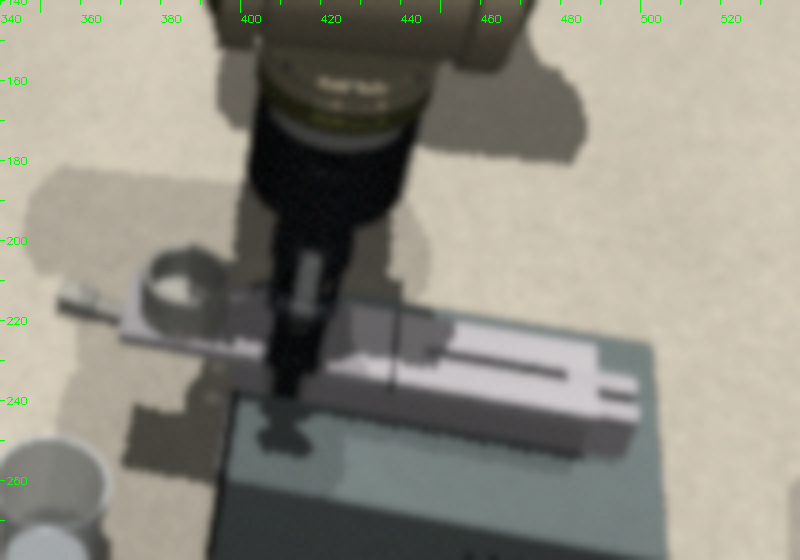

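Just above the rail and aligned with it; the slot px (445-478, 228-234) is colinear with the rail slot (490-500, 237).

```bash
python3 -m jog '[{"slide":[0,0,-0.0005],"roll":0,"fingers":255},{"slide":[0,0,-0.001],"roll":0,"fingers":255},{"slide":[0,0,-0.001],"roll":0,"fingers":255}]' 70
python3 -m jog '[{"slide":[0,0,-0.0005],"roll":0,"fingers":255},{"slide":[0,0,-0.001],"roll":0,"fingers":255},{"slide":[0,0,-0.001],"roll":0,"fingers":255}]' 70
```

```text
time: 6.83
position: [581.1, 221.1, 103.4]
tcp_rot: [0.014, 1.571, 0.106]
force: [-0.2, -0.7, -2.8]
opening: 48.7
time: 7.08
position: [581.2, 221.2, 103.3]
tcp_rot: [0.011, 1.57, 0.103]
force: [-2.8, -1.2, 5.3]
opening: 48.5
```

Contact on the rail (about 10 N including the weight). Open.

```bash
python3 -m jog '[{"slide":[0,0,0.0007],"roll":0,"fingers":255},{"slide":[0,0,0.0007],"roll":0,"fingers":200},{"slide":[0,0,0.0007],"roll":0,"fingers":60},{"slide":[0,0,0.0007],"roll":0,"fingers":0},{"slide":[0,0,0.0007],"roll":0,"fingers":0},{"slide":[0,0,0.0007],"roll":0,"fingers":0},{"slide":[0,0,0.0007],"roll":0,"fingers":0},{"slide":[0,0,0.0007],"roll":0,"fingers":0},{"slide":[0,0,0.0007],"roll":0,"fingers":0},{"slide":[0,0,0.0007],"roll":0,"fingers":0}]' 70
python3 - <<'E'
from h import *
from station import *
print(get_state()["force"])
f=grab_frame("scene");np.savez("s6.npz",**f);crop(f,340,140,540,280,4,"pics/s6.png")
E
```

```text
time: 7.92
position: [581.1, 221.1, 103.0]
tcp_rot: [-0.642, 1.571, -0.55]
force: [-0.4, 0.1, -0.8]
opening: 85.2
[-0.4200961   0.13857896 -0.78691646]
```

View pics/s6.png

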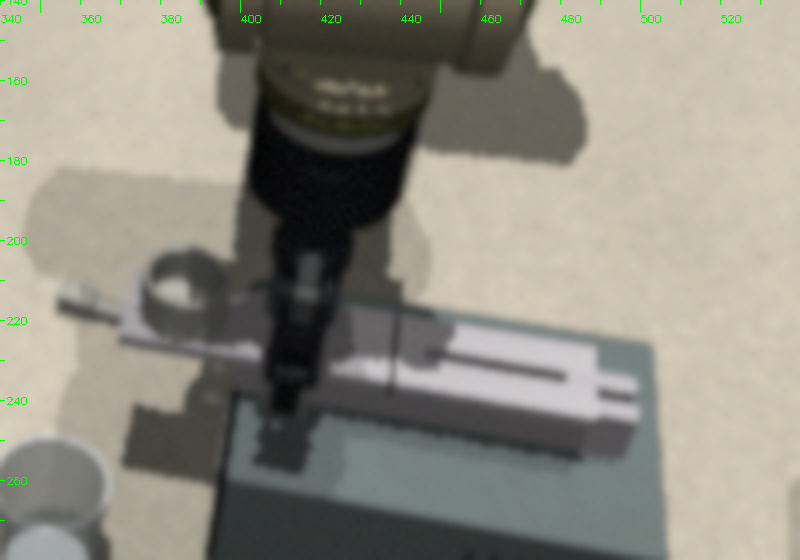

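```bash
python3 -m jog '[{"slide":[0,0,0.015],"roll":0,"fingers":0},{"slide":[0,0,0.04],"roll":0,"fingers":0},{"slide":[0,0,0.07],"roll":0,"fingers":0},{"slide":[0,0,0.1],"roll":0,"fingers":0},{"slide":[0,0,0.1],"roll":0,"fingers":0},{"slide":[-0.03,0,0.1],"roll":0,"fingers":0},{"slide":[-0.06,0,0.1],"roll":0,"fingers":0},{"slide":[-0.1,0,0.1],"roll":0,"fingers":0},{"slide":[-0.14,-0.02,0.1],"roll":0,"fingers":0},{"slide":[-0.18,-0.04,0.1],"roll":0,"fingers":0},{"slide":[-0.2,-0.06,0.1],"roll":0,"fingers":0},{"slide":[-0.2,-0.06,0.1],"roll":0,"fingers":0},{"slide":[-0.2,-0.06,0.1],"roll":0,"fingers":0}]' 70
python3 - <<'E'
from h import *
from station import *
f=grab_frame("scene");np.savez("s7.npz",**f);crop(f,340,140,540,280,4,"pics/s7.png")
f=grab_frame("top");np.savez("t7.npz",**f);crop(f,120,140,270,250,5,"pics/t7.png")
E
```

```text
time: 9.05
position: [380.3, 160.6, 203.4]
tcp_rot: [0.051, 1.57, 0.142]
force: [0.5, 0.4, 0.8]
opening: 85.5
```

View pics/s7.png

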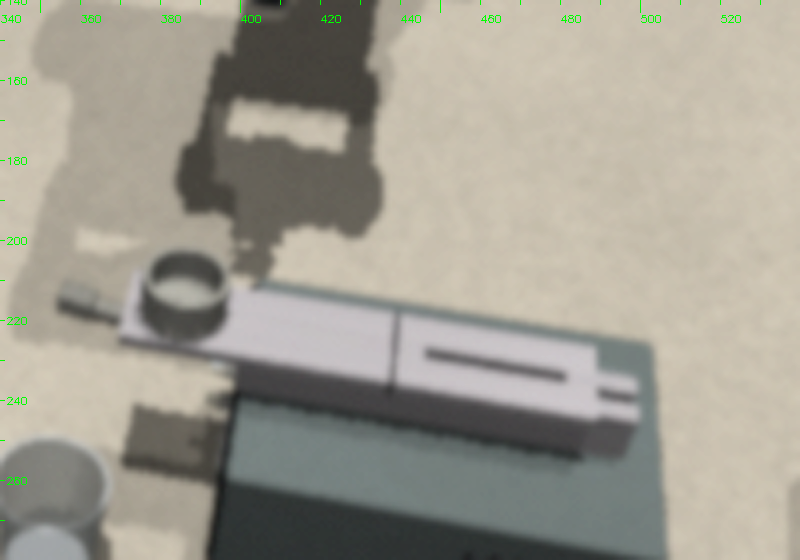

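View pics/t7.png

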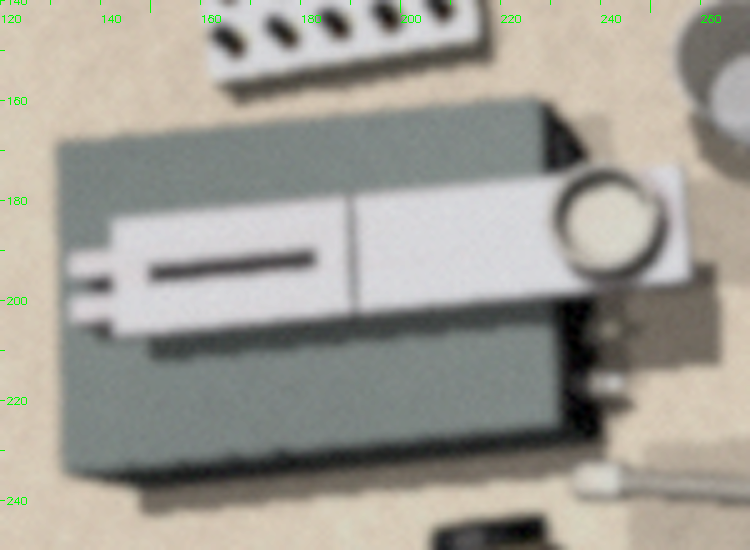

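Plate rests alone on the rail, centred, cup to the front; line at top px ~(190.5,191). Measure line distance to the rail end.

Run:
```python
from h import *
f=load("t7.npz");q=lambda u,v:((u+.5)/5-.5+120,(v+.5)/5-.5+140)
W=ray(f,[q(111,215),q(114,337),q(352,196),q(358,314),q(680,168),q(690,282)],128)[:,:2];print(W.round(1))
u=np.array([.0924,-.9957]);n=np.array([.9957,.0924]);E=np.array([583.5,194.4])
for nm,p in(("tail",W[:2].mean(0)),("line",W[2:4].mean(0)),("seat",W[4:].mean(0))):print(nm,p.round(1),"along",((p-E)@u).round(1),"lat",((p-E)@n).round(1))
# scene: line lower end on near side; rail front end bottom/top near corner
f=load("s7.npz");q=lambda a,b:((a+.5)/4-.5+340,(b+.5)/4-.5+140)
L=ray(f,[q(398,308),q(392,385)],128)[:,:2]; L2=ray(f,[q(390,394)],120)[:,:2]
print("scene line",L.round(1),((L-E)@u).round(1),((L-E)@n).round(1),L2,((L2-E)@u).round(1))
for n_ in("top",):
    g=load("t7.npz")
for px in[(150,187),(170,200),(200,190),(220,187)]:
    d=g["range_z"][px[1]-1:px[1]+2,px[0]-1:px[0]+2].mean();X=g["R"].T@(np.linalg.inv(g["camera_matrix"])@[*px,1]*d-g["t"]);print(px,X.round(1))
# rail end in scene before
f=load("scene0.npz");crop(f,340,190,540,310,4,"pics/s0m.png")
```

```text
[[594.7 375.8]
 [542.5 370.8]
 [602.  274.9]
 [551.4 269.8]
 [613.1 136.8]
 [563.9 131.6]]
tail [568.6 373.3] along -179.5 lat 1.7
line [576.7 272.3] along -78.2 lat 0.5
seat [588.5 134.2] along 60.4 lat -0.6
scene line [[546.8 270.9]
 [602.2 276.2]] [-79.6 -79.8] [-29.5  26.2] [[601.09934659 276.42881604]] [-80.]
(150, 187) [585.1 358.  127.8]
(170, 200) [557.  314.6 127.3]
(200, 190) [578.  253.  126.8]
(220, 187) [583.9 211.1 127.4]
```

View pics/s0m.png

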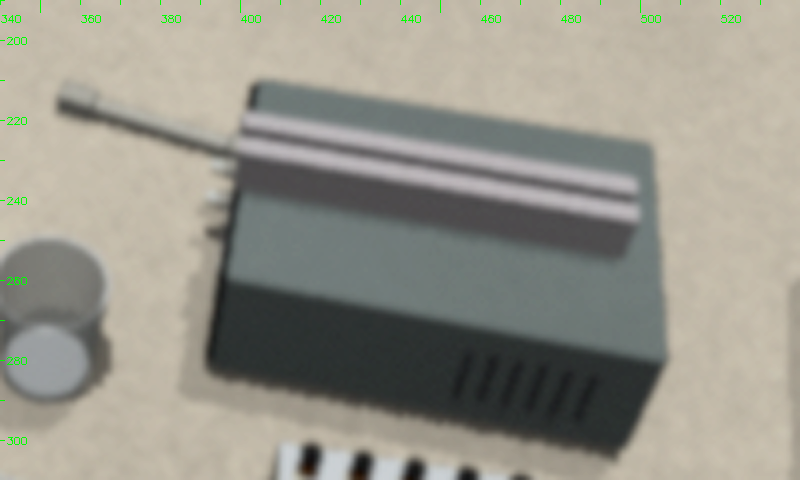

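Run:
```python
from h import *
f=load("scene0.npz");q=lambda a,b:((a+.5)/4-.5+340,(b+.5)/4-.5+190)
u=np.array([.0924,-.9957]);n=np.array([.9957,.0924]);E=np.array([583.5,194.4])
W=ray(f,[q(236,151),q(243,112),q(640,219),q(640,180)],120)[:,:2]
print(W.round(1),((W-E)@u).round(1),((W-E)@n).round(1))
```

```text
[[597.7 196.1]
 [568.7 193.5]
 [576.6 396.6]
 [549.5 395.2]] [  -0.4   -0.5 -201.9 -203.1] [ 14.3 -14.8  11.8 -15.3]
```

```bash
python3 -m jog '[{"slide":[0.03,0.027,0],"roll":0,"fingers":0},{"slide":[0.06,0.053,0],"roll":0,"fingers":0},{"slide":[0.09,0.08,0],"roll":0,"fingers":0},{"slide":[0.12,0.106,0],"roll":0,"fingers":0},{"slide":[0.15,0.132,0],"roll":0,"fingers":0},{"slide":[0.175,0.154,0],"roll":0,"fingers":0},{"slide":[0.191,0.167,0],"roll":0,"fingers":0},{"slide":[0.191,0.167,0],"roll":0,"fingers":0},{"slide":[0.191,0.167,-0.01],"roll":0,"fingers":0},{"slide":[0.191,0.167,-0.03],"roll":0,"fingers":0},{"slide":[0.191,0.167,-0.05],"roll":0,"fingers":0},{"slide":[0.191,0.167,-0.07],"roll":0,"fingers":0},{"slide":[0.191,0.167,-0.07],"roll":0,"fingers":0},{"slide":[0.191,0.167,-0.07],"roll":0,"fingers":0},{"slide":[0.191,0.167,-0.07],"roll":0,"fingers":0}]' 40
python3 - <<'E'
from h import *
from station import *
f=grab_frame("scene");crop(f,340,140,540,280,4,"pics/s8.png")
E
```

```text
time: 10.4
position: [572.4, 328.1, 134.1]
tcp_rot: [0.246, 1.569, 0.338]
force: [-0.4, -0.3, 1.0]
opening: 85.6
```

View pics/s8.png

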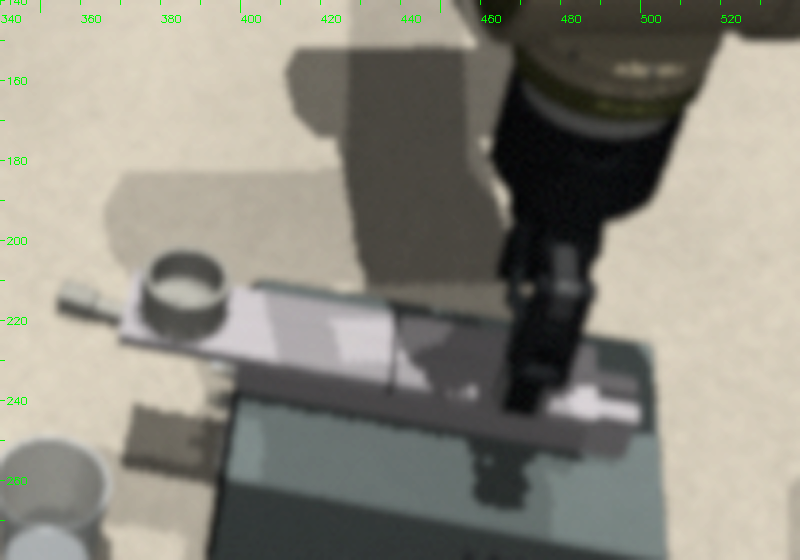

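Fingers straddle the tail (near finger ~px 472,235), clear of the plate. Descend and grip.

```bash
python3 -m jog '[{"slide":[-0.001,0,-0.01],"roll":0,"fingers":0},{"slide":[-0.001,0,-0.022],"roll":0,"fingers":0},{"slide":[-0.001,0,-0.03],"roll":0,"fingers":0},{"slide":[-0.001,0,-0.03],"roll":0,"fingers":0},{"slide":[-0.001,0,-0.03],"roll":0,"fingers":0},{"slide":[-0.001,0,-0.03],"roll":0,"fingers":255},{"slide":[-0.001,0,-0.03],"roll":0,"fingers":255},{"slide":[-0.001,0,-0.03],"roll":0,"fingers":255},{"slide":[-0.001,0,-0.03],"roll":0,"fingers":255},{"slide":[-0.001,0,-0.03],"roll":0,"fingers":255},{"slide":[-0.001,0,-0.03],"roll":0,"fingers":255},{"slide":[-0.001,0,-0.03],"roll":0,"fingers":255},{"slide":[-0.001,0,-0.03],"roll":0,"fingers":255},{"slide":[-0.001,0,-0.03],"roll":0,"fingers":255},{"slide":[-0.001,0,-0.03],"roll":0,"fingers":255}]' 60
python3 - <<'E'
from station import *
s=get_state();print(s["force"],s["wrist_torque"])
from h import *
f=grab_frame("scene");np.savez("s9.npz",**f);crop(f,340,140,540,280,4,"pics/s9.png")
E
```

```text
time: 11.7
position: [571.3, 328.2, 103.9]
tcp_rot: [0.273, 1.569, 0.365]
force: [-1.1, -0.5, 5.8]
opening: 48.9
[-1.10792198 -0.54016383  5.8001882 ] [-0.09003051  0.2130349  -0.02607467]
```

View pics/s9.png

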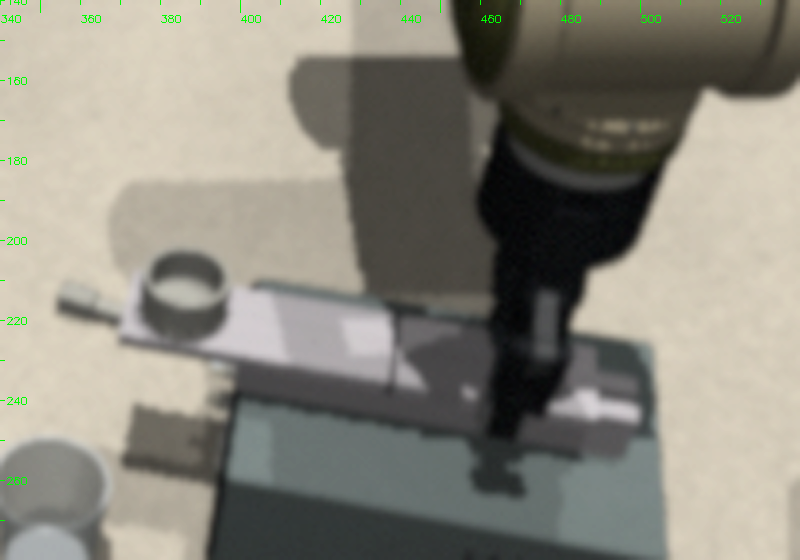

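Gripped (opening 48.9), pressing lightly. Slide 75 mm first.

```bash
python3 -m jog '[{"slide":[0.0003,-0.003,0],"roll":0,"fingers":255},{"slide":[0.0008,-0.009,0],"roll":0,"fingers":255},{"slide":[0.0015,-0.016,0],"roll":0,"fingers":255},{"slide":[0.0021,-0.023,0],"roll":0,"fingers":255},{"slide":[0.0028,-0.030,0],"roll":0,"fingers":255},{"slide":[0.0034,-0.037,0],"roll":0,"fingers":255},{"slide":[0.0041,-0.044,0],"roll":0,"fingers":255},{"slide":[0.0047,-0.051,0],"roll":0,"fingers":255},{"slide":[0.0054,-0.058,0],"roll":0,"fingers":255},{"slide":[0.006,-0.065,0],"roll":0,"fingers":255},{"slide":[0.0065,-0.070,0],"roll":0,"fingers":255},{"slide":[0.0068,-0.0735,0],"roll":0,"fingers":255},{"slide":[0.0069,-0.0747,0],"roll":0,"fingers":255},{"slide":[0.0069,-0.0747,0],"roll":0,"fingers":255},{"slide":[0.0069,-0.0747,0],"roll":0,"fingers":255},{"slide":[0.0069,-0.0747,0],"roll":0,"fingers":255}]' 60
python3 - <<'E'
from station import *
s=get_state();print(s["force"],s["wrist_torque"])
from h import *
f=grab_frame("scene");np.savez("s10.npz",**f);crop(f,320,140,520,280,4,"pics/s10.png")
f=grab_frame("top");np.savez("t10.npz",**f);crop(f,190,140,320,250,6,"pics/t10.png")
E
```

```text
time: 13.08
position: [578.4, 253.8, 103.9]
tcp_rot: [0.379, 1.569, 0.471]
force: [-0.9, 1.3, 5.4]
opening: 48.5
[-0.93346463  1.33103743  5.42810678] [ 0.22456409  0.10391747 -0.04884207]
```

View pics/s10.png

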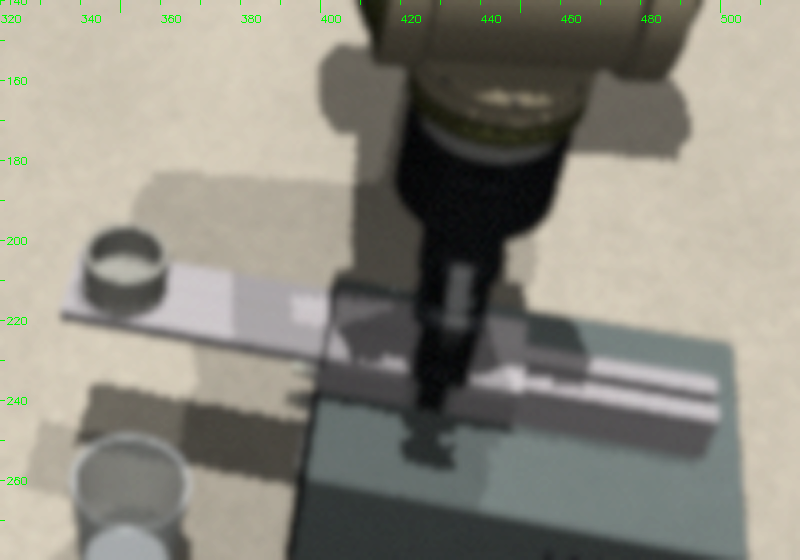

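View pics/t10.png

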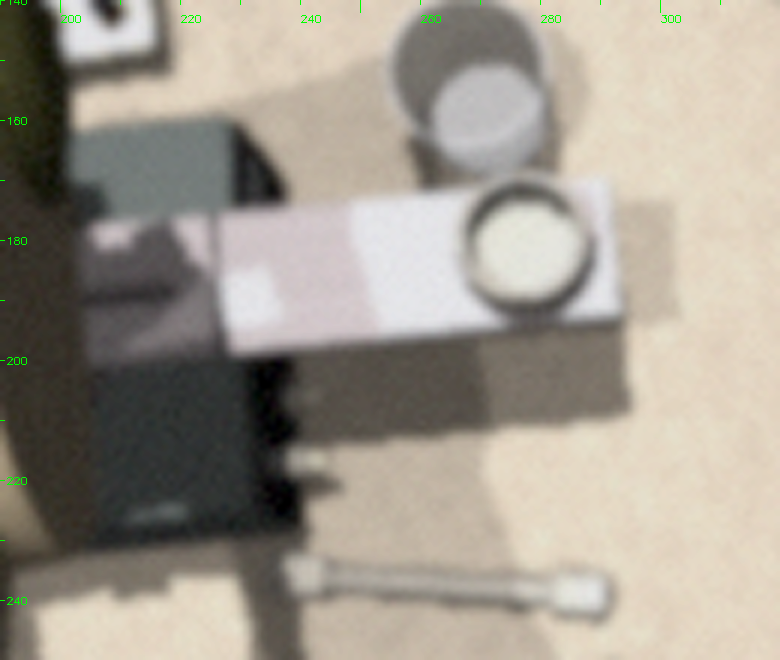

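Run:
```python
from h import *
u=np.array([.0924,-.9957]);n=np.array([.9957,.0924]);E=np.array([583.5,194.4])
def rep(nm,f,px,z):
    W=ray(f,px,z)[:,:2];print(nm,"along",((W-E)@u).round(1),"lat",((W-E)@n).round(1))
Q=lambda l,x0,y0,s:(np.array(l,float)+.5)/s-.5+[x0,y0]
f=load("t7.npz");rep("mod front edge",f,Q([(543,97),(560,428)],120,140,5),90)
f=load("t10.npz");rep("line",f,Q([(213,214),(226,357)],190,140,6),128);rep("seat",f,Q([(607,177),(622,318)],190,140,6),128);rep("modfront",f,Q([(231,121),],190,140,6),90)
f=load("s10.npz");rep("sline",f,Q([(333,293),(322,359)],320,140,4),128);rep("sline low",f,Q([(322,365)],320,140,4),120);rep("seat",f,Q([(82,258),(62,314)],320,140,4),128);rep("smod",f,Q([(308,480)],320,140,4),90)
f=load("s7.npz");rep("smod",f,Q([(228,479),(250,283)],340,140,4),90)
for nm,pts in(("t10.npz",[(245,185),(258,185),(288,190),(230,195)]),("s10.npz",[(370,215),(345,214),(390,222)])):
    g=load(nm)
    for px in pts:
        d=g["range_z"][px[1]-1:px[1]+2,px[0]-1:px[0]+2].mean();X=g["R"].T@(np.linalg.inv(g["camera_matrix"])@[*px,1]*d-g["t"]);print(nm,px,X.round(1))
# zoom on line / rail end
crop(load("s10.npz"),380,195,430,245,12,"pics/z10.png")
crop(load("scene0.npz"),380,205,430,255,12,"pics/z0.png")
```

```text
mod front edge along [-4.  -5.3] lat [ 73.  -75.8]
line along [-4.4 -2.8] lat [ 26.1 -25.5]
seat along [134.8 135.6] lat [ 25.6 -25.6]
modfront along [-4.3] lat [71.3]
sline along [-4.  -4.2] lat [-22.3  26.7]
sline low along [-4.7] lat [23.4]
seat along [132.4 133.2] lat [-16.3  27.7]
smod along [-7.3] lat [75.8]
smod along [-7.3 -1.3] lat [ 75.2 -68.3]
t10.npz (245, 185) [587.7 158.6 127.8]
t10.npz (258, 185) [587.8 131.5 126.5]
t10.npz (288, 190) [576.3  68.1 127.4]
t10.npz (230, 195) [566.4 189.4 128.2]
s10.npz (370, 215) [589.7 131.6 127.5]
s10.npz (345, 214) [615.6  83.6 139.5]
s10.npz (390, 222) [595.9 176.6 127.8]
```

View pics/z10.png

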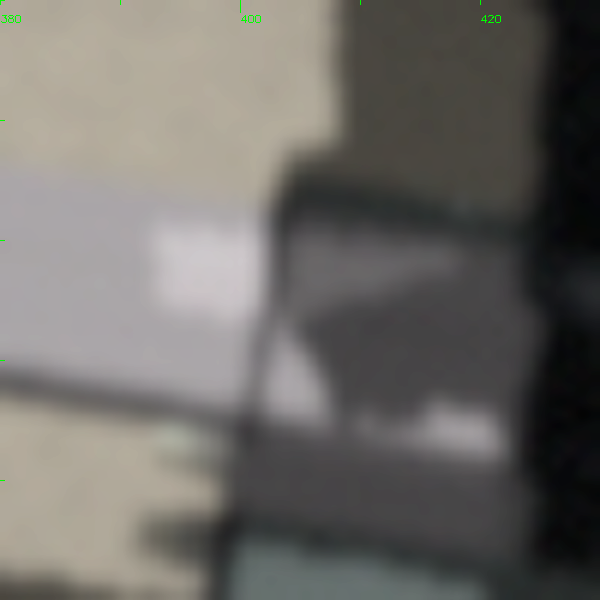

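View pics/z0.png

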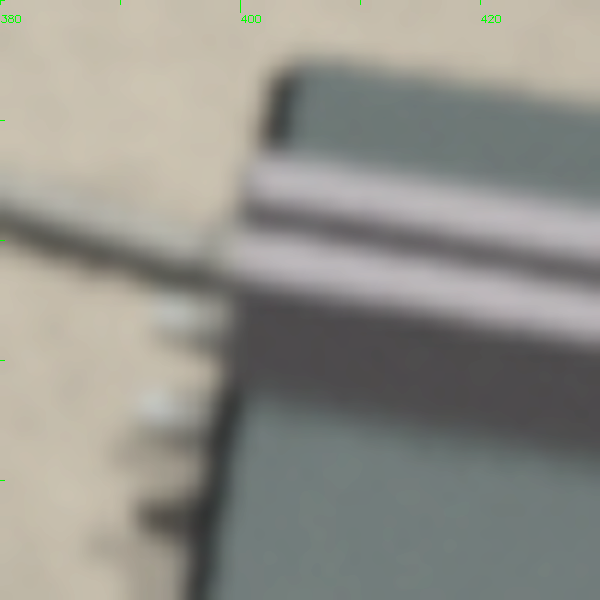

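```bash
python3 -m jog '[{"slide":[0.0001,-0.001,0],"roll":0,"fingers":255},{"slide":[0.0002,-0.0025,0],"roll":0,"fingers":255},{"slide":[0.0003,-0.0038,0],"roll":0,"fingers":255},{"slide":[0.0003,-0.0038,0],"roll":0,"fingers":255},{"slide":[0.0003,-0.0038,0],"roll":0,"fingers":255},{"slide":[0.0003,-0.0038,0],"roll":0,"fingers":255},{"slide":[0.0003,-0.0038,0],"roll":0,"fingers":255}]' 80
python3 - <<'E'
from station import *
s=get_state();print(s["force"],s["wrist_torque"])
from h import *
f=grab_frame("scene");np.savez("s11.npz",**f);crop(f,380,195,430,245,12,"pics/z11.png")
f=grab_frame("top");np.savez("t11.npz",**f);crop(f,200,160,300,210,8,"pics/t11.png")
E
```

```text
time: 13.77
position: [578.7, 250.4, 104.1]
tcp_rot: [0.587, 1.568, 0.68]
force: [-0.3, 3.6, 5.6]
opening: 48.8
[-0.28530983  3.63594356  5.64528446] [ 0.55884108  0.15988264 -0.07614952]
```

View pics/z11.png

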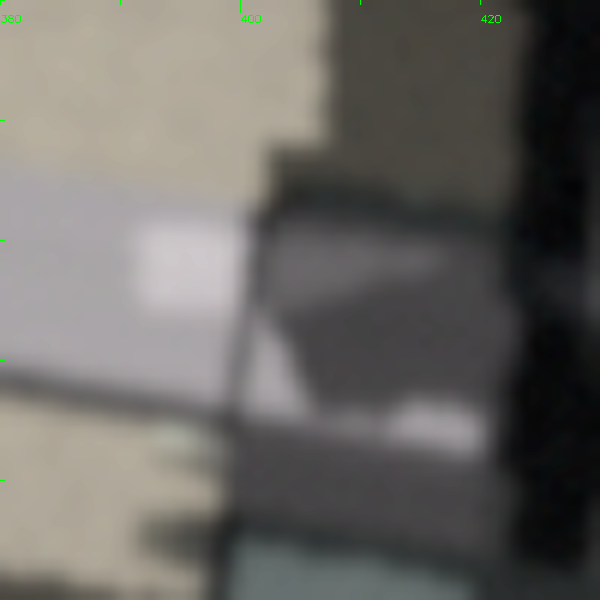

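View pics/t11.png

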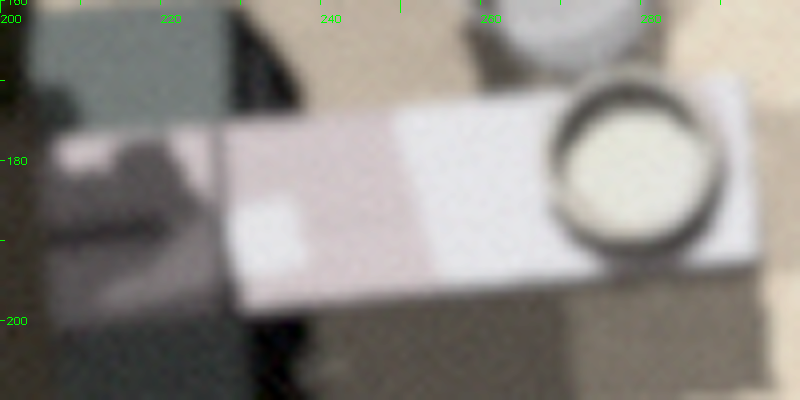

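Run:
```python
from h import *
u=np.array([.0924,-.9957]);n=np.array([.9957,.0924]);E=np.array([583.5,194.4])
def rep(nm,f,px,z):
    W=ray(f,px,z)[:,:2];print(nm,"along",((W-E)@u).round(1),"lat",((W-E)@n).round(1))
Q=lambda l,x0,y0,s:(np.array(l,float)+.5)/s-.5+[x0,y0]
f=load("t11.npz");rep("line",f,Q([(215,125),(235,305)],200,160,8),128);rep("seat",f,Q([(741,75),(758,262)],200,160,8),128)
s=load("s11.npz");rep("sline",s,Q([(262,220),(238,405)],380,195,12),128);rep("railside end",s,Q([(228,440)],380,195,12),110)
s0=load("scene0.npz");rep("rail0",s0,Q([(238,255),(245,165)],380,205,12),120)
print(proj(s,[np.r_[E+n*14,120],np.r_[E+n*25,128],np.r_[E-n*25,128]]).round(1),proj(f,[np.r_[E+n*25,128],np.r_[E-n*25,128]]).round(1))
for nm,pts in(("t11.npz",[(245,185),(258,185),(285,172),(230,195),(212,195)]),):
    g=load(nm)
    for px in pts:
        d=g["range_z"][px[1]-1:px[1]+2,px[0]-1:px[0]+2].mean();X=g["R"].T@(np.linalg.inv(g["camera_matrix"])@[*px,1]*d-g["t"]);print(nm,px,X.round(1))
```

```text
line along [-1.5  0.9] lat [ 26.  -22.9]
seat along [137.9 137.9] lat [ 25.6 -25.3]
sline along [-0.9 -2.3] lat [-21.5  24. ]
railside end along [-1.5] lat [15.9]
rail0 along [-1.4  0.1] lat [  9.4 -12.7]
[[398.4 227.2]
 [398.2 228.4]
 [401.1 211.7]] [[227.2 175.6]
 [228.6 198.7]]
t11.npz (245, 185) [587.8 158.7 127.5]
t11.npz (258, 185) [587.6 131.3 127.4]
t11.npz (285, 172) [610.3  72.8 146.6]
t11.npz (230, 195) [566.7 189.6 127.1]
t11.npz (212, 195) [548.1 200.9 221.2]
```

Every estimate has the line 0–1.8 mm short of the end. I'll nudge it 0.8 mm further out.

```bash
python3 -m jog '[{"slide":[0.0001,-0.0008,0],"roll":0,"fingers":255},{"slide":[0.0001,-0.0008,0],"roll":0,"fingers":255},{"slide":[0.0001,-0.0008,0],"roll":0,"fingers":255},{"slide":[0.0001,-0.0008,0],"roll":0,"fingers":255},{"slide":[0.0001,-0.0008,0],"roll":0,"fingers":255},{"slide":[0.0001,-0.0008,0],"roll":0,"fingers":255},{"slide":[0.0001,-0.0008,0],"roll":0,"fingers":255},{"slide":[0.0001,-0.0008,0],"roll":0,"fingers":255}]' 80
python3 - <<'E'
from station import *
s=get_state();print(s["force"],s["wrist_torque"])
from h import *
f=grab_frame("scene");np.savez("s12.npz",**f);crop(f,380,195,430,245,12,"pics/z12.png")
cv2.imwrite("pics/s12.png",f["image"][:,:,::-1])
f=grab_frame("top");np.savez("t12.npz",**f);crop(f,200,160,300,210,8,"pics/t12.png")
E
```

```text
time: 14.53
position: [578.8, 249.8, 104.1]
tcp_rot: [0.651, 1.568, 0.743]
force: [-0.4, 5.2, 6.2]
opening: 48.3
[-0.42348525  5.24787021  6.16447048] [ 0.60054869  0.14532168 -0.03780595]
```

View pics/z12.png

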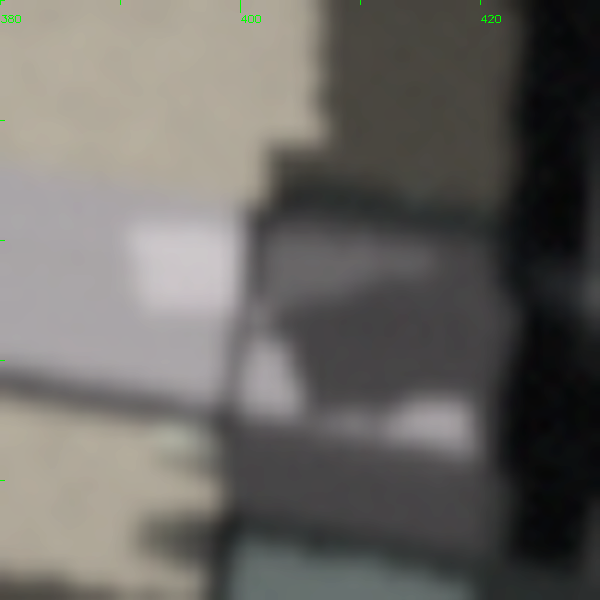

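View pics/s12.png

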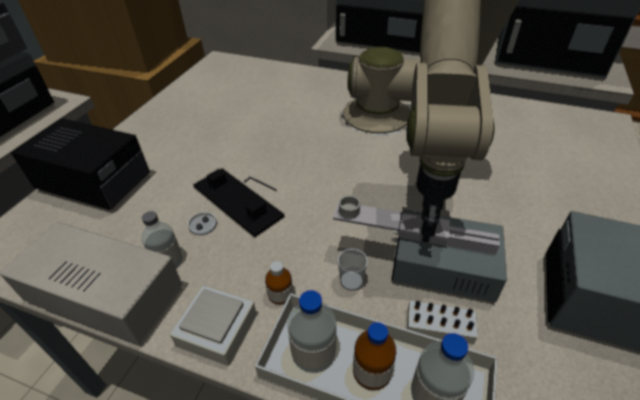

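View pics/t12.png

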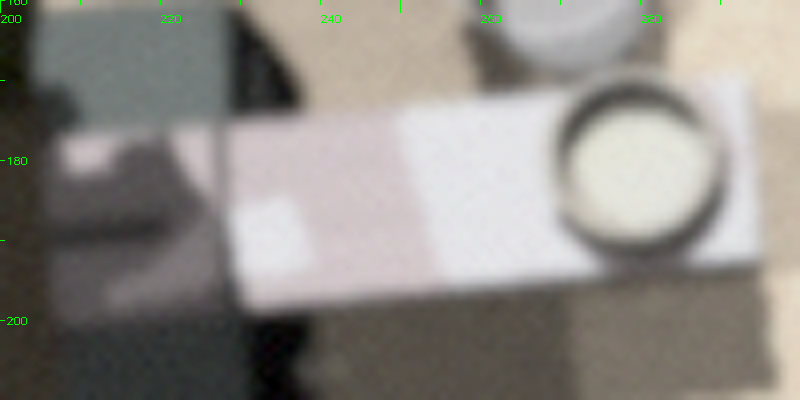

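Run:
```python
from station import *
s=get_state();print(s["time"],s["force"],s["opening"])
close_job()
```

```text
14.6333 [-0.28098548  4.49871182  6.55901585] 48.24940386229392
the job is handed in; nothing more can be done
```

The bottle shelf is on the module's rail with its scribed line at the rail's front end, and the gripper is still holding the tail. I handed the job in at 14.6 s; no verdict was reported.

I lifted the plate off the cradle near its balance point and laid it along the middle of the rail, seat to the front, with the line about 79 mm behind the rail's front end. After letting go I pulled the arm clear, and the pictures showed it resting there by itself. I then gripped the tail about 55 mm behind the line, slid the plate out, and stayed there holding at 80 N with about 6 N of downward push.

**Line:**
- The top view put the line on the rail end to within a pixel (about 2 mm).
- The scene view suggested it may be up to about 1 mm short.
- Before my last nudge of 0.8 mm, the estimates disagreed: the line looked 0 to 1.8 mm short, depending on which edge I measured from. I did not repeat the full measurement after it.
- Camera calibration is only good to about 2 mm.

**Flatness:** before that nudge, the plate's top read 127–128 mm at several points, which is what a plate lying flat on the 120 mm rail should show.

**Other things:** the rest of the bench looked undisturbed in the final picture; I judged that by eye.

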